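Index and lock the phone stand's swivel

TASK

On the phone stand clamped to the bench, turn the round swivel by pushing the lugs on its edge, leaving its cradle untouched, until the notch in its rim faces the steel bolt. Then push the bolt straight into the notch until it presses firmly on the sprung stop hidden inside (between 9 and 18 N, held for half a second), and let go, leaving it in the notch. Never push on the stand or the bolt with more than 20 N, and leave the other things on the bench where they are.

Things in the scene. Friction and masses are not known exactly. Their poses are not given: they have to be found in the camera images.
- foot: fixed black plastic foot of the phone stand, on a steel clamp tongue. Origin at the centre of its underside, on the swivel's axis, 6 mm above the bench; z up. The bolt's guide runs from it along its -y; the bolt slides along its y. The place and yaw differ each time
- swivel: grey disc, radius 58 mm, 14 mm thick, turning on the foot with stiff friction (about 4 N at a lug; stays where left, no detent). Origin at the centre of its underside, 12 mm above the foot's origin; same axes as the foot when the notch faces the bolt. At the start it is turned 0.6 to 1.8 rad counter-clockwise from above, so it must go clockwise. The notch is along its -y
- cradle: small thin phone cradle in the middle of the swivel, fixed to it, within 26 mm of the axis, up to 50 mm above the disc's top; not to be touched. Origin at the centre of its foot, on the disc's top
- notch (a point): middle of the notch's mouth on the swivel, 58 mm from the axis, half-way up the disc. The notch is 20 mm wide, cut right through. In it sits a rubber-faced sprung stop, its face 34 to 48 mm from the axis (not measured, different each time), yielding 1 mm for each 10 N
- lug (a point): middle (half-way up) of the lug opposite the notch. Three upright round lugs, 12 mm across and 20 mm high, stand on the disc's top, centres 48 mm from the axis, at 60, 180 (this one) and 300 degrees from the notch; this point is 36 mm above the foot's origin, the disc's top 26 mm
- guide (a point): point on the axis line of the guide, on its floor, 100 mm from the swivel's axis, 13 mm above the foot's origin. The floor is 44 mm wide, from 40 to 140 mm from the axis; side walls 18 mm apart (tops 24 mm above the foot's origin) stand 62 to 98 mm from the axis and a strap 34 mm wide (top at 27 mm) covers the bolt there
- mark (a point): point on the foot, in front of the bolt's guide, where the notch's mouth must come: 58 mm from the axis along the foot's -y, at the same height as the notch's point
- bolt: loose flat steel bolt in the guide, held down by the strap: 76 mm long along its y, 16 wide, 10 high, half-round nose at its +y end (towards the swivel), upright tab across its tail (24 mm wide, 8 thick, 20 high from the underside), about 120 g. Origin at the centre of its underside. At the start its nose is 68 to 78 mm from the axis; it moves in 20 to 46 mm
- bolt_nose (a point): foremost point of the bolt's round nose, 5 mm above its underside
- bolt_tail (a point): middle of the tab's flat rear face, where the bolt is pushed; 10 mm above the bolt's underside, 76 mm behind the nose
- bell: chrome bicycle bell, 54 mm across, 38 mm high, bystander; origin under its centre
- torch: red torch lying down, 126 mm long, 33 mm thick, bystander; origin under its middle
- bowl: white ceramic key bowl, 120 mm across, 45 mm high, bystander; origin under its centre
- shoehorn: wooden shoehorn lying flat, 155 mm long, 40 mm wide, 7 mm thick, bystander; origin under its middle
Things that resemble listed ones, but are neither listed nor needed, are in the scene too. Of the things shaped like the bolt, the steel one is meant.

How it is judged:
By the outcome, as a careful person would: the job done as asked, in the order asked, and still so for the second after the job is handed in, with the robot touching nothing.
It also fails if it takes over 64 s, if anything falls off the work surface, if the arm or the gripper's body presses on something with over 40 N, if the wrist force passes 120 N, or if a joint passes its speed limit or range.

ROBOT

A 6-joint arm with a two-finger parallel gripper is mounted at the origin on the work surface. World frame = base frame: x ahead of the robot, y to its left, z up, the work surface at z = 0. Lengths are in m, angles in rad, forces in N, time in s.
With the tool pointing down it reaches from about 0.275 to 0.85 m from the base axis. Payload 19 kg.
Tool frame: the origin (TCP) lies midway between the tips of the shut fingers; the grasp point (between the pads) lies 19 mm behind it; z points along the fingers, y is the line along which they close (so a half turn about z gives the same grasp; the last joint's range is limited). The gripper opens to 85 mm and grips with 20 to 120 N. Pads are 22 mm wide; open, the fingers measure 114 mm over their backs; the gripper's body (76 mm by 85 mm) begins 54 mm behind the grasp point. The pads swing forward as they close: fully open they stand 13 mm farther back than shut.
Start: joints at [-1.258, 0.15, 1.437, -0, 1.554, -0.134], TCP at [0.248, -0.519, 0.231] pointing down, gripper open.
Joint ranges: [-2.8, 2.8], [-0.68, 2.1], [0.12, 2.68], [-1.39, 4.53], [0.16, 2.79], [-2.81, 2.81]. Speed limits (rad/s): [1.89, 1.89, 2.22, 3.01, 3.01, 3.01].

INTERFACE

Orientations are given as a unit quaternion [w, x, y, z].
In Python, from bench import read_state, capture, finish_job gives the robot as it stands.
- The arm moves only by the tool jog_arm, never from a script. Its argument "increments" is a list of rows, each a list of 6 numbers: the shift along the tool's x, y, z in mm, then the turn, a rotation vector about the tool's x, y, z in degrees. A call has 1 to 8 rows; each row is the pose to reach, as a shift and turn from the pose commanded when the call began, along the tool's axes at that moment; what a row does not reach only later rows make up. A row lasts 1/12 s, in which the tool goes at most 41.7 mm and 7.16 degrees, less where a joint would pass 70% of its speed; a pose out of reach is approached as far as the arm can. A call with a gripper value outside its range is refused whole. "hand" is the finger opening in mm, from 0 to 85.4, set as the call begins (left out, the last holds). The fingers move at their own pace and stop on an object; "newtons" is the grip in N (left out, the last holds). Time passes only in rows, so rows that repeat a pose let the fingers close. It gives the time, the measured TCP pose, the force, the opening and the grip force at its end, in the units of the state.
- read_state(): the state, without advancing time (a new reading comes with each control period).
- capture(name): name is "side" or "top" or "wrist"; returns a dict with "pixels" (420x560x3 uint8, red, green, blue), "depth" (420x560 float32, m along the optical axis (not along the pixel's ray), 0 where there is no reading), "fx", "fy", "cx", "cy" (pixels), "k1" (the pictures are not rectified: a ray, as slopes to the right and down, at radius r is drawn at 1 + k1 r^2 times it, then the intrinsics apply), "origin" and "orientation" of the camera in the world. Camera axes: x right, y down, z forward; pixel columns grow to the right and rows downward; lengths in m; the calibration is good to about 2 mm. A picture is of the moment at which its call begins.
- finish_job(): hands the job in; it is judged then, once.
The state is a dict: "time": time; "joint_pos": joint angles; "dq": joint speeds; "joint_torque": joint torques, N m; "ee_pos": TCP position; "orientation": TCP orientation; "contact_force": force on the tool from outside, world axes, zero at the start; "wrist_torque": the same for the moment, N m; "opening": finger opening in m; "grasp_force": force on a finger pad.
Only numpy, scipy, OpenCV 4.12 (cv2) and the standard library are available. Lean on these libraries where they do the work, as an engineer would, in place of code of your own. Each camera call takes 0.05 s, during which the arm holds its last target. There are 200 camera calls.

## Working session

There is one attempt and no reset: what is moved stays moved. The work goes in short steps, Python scripts to look and compute and a tool call to move; the robot and the scene stay as the last step left them, time stands still between calls to the robot, and variables do not carry over. Pictures are saved under pics/ and viewed, at most 10 in all, crops included, and the job is handed in when it is done.

Besides the shell and the picture viewer there is one more tool, called after "Request:" as a command line: name --pt "numbers of a row" for each row, then --argument value for the rest. jog_arm: Moves the arm, as the interface text tells. Its arguments: {"type":"object","properties":{"increments":{"type":"array","items":{"type":"array","items":{"type":"number"}}},"hand":{"type":"number"},"newtons":{"type":"number"}},"required":["increments"]}

```bash
ls; mkdir -p pics; cat > h.py <<'E'
import numpy as np, cv2, pickle
from scipy.spatial.transform import Rotation as R
from bench import read_state, capture, finish_job
def rot(q): return R.from_quat([q[1],q[2],q[3],q[0]]).as_matrix()
def snap(n,f):
    c=capture(n); pickle.dump(c,open(f+'.pkl','wb')); cv2.imwrite('pics/'+f+'.png',c['pixels'][:,:,::-1]); return c
def cloud(c):
    h,w=c['depth'].shape; v,u=np.mgrid[:h,:w].astype(float)
    K=np.array([[c['fx'],0,c['cx']],[0,c['fy'],c['cy']],[0,0,1.]])
    p=cv2.undistortPoints(np.stack([u.ravel(),v.ravel()],1)[:,None],K,np.array([c['k1'],0,0,0.]))[:,0]
    d=c['depth'].ravel()[:,None]
    P=np.hstack([p*d,d])@rot(c['orientation']).T+np.array(c['origin'])
    P[d[:,0]==0]=np.nan
    return P.reshape(h,w,3)
E
python3 - <<'E'
from h import *
a=snap('top','top1'); b=snap('side','side1')
for c in(a,b): print(c['origin'],c['orientation'],c['fx'],c['k1'])
print(read_state())
E
```

```text
pics
[ 0.46426313 -0.00142476  1.06240786] [-0.02394205  0.71497001 -0.69814763  0.02888852] 469.39616878567335 -0.01304371849227625
[-0.09601149  0.59132346  0.71270936] [ 0.17864533 -0.35774118  0.82146841 -0.40656702] 444.1480651819264 -0.12279103835833102
{'time': 0.1, 'joint_pos': array([-1.25800985e+00,  1.50947077e-01,  1.43790369e+00, -1.44508361e-05,
        1.55379773e+00, -1.34029998e-01]), 'dq': array([-1.80326295e-04, -1.14697226e-03, -8.53294298e-04,  1.95328675e-03,
       -1.29267677e-04, -9.95015271e-07]), 'joint_torque': array([ 4.49553030e-03, -7.14387417e+01, -5.71790135e+01, -1.70088160e-04,
        7.17707226e-03,  2.40514254e-06]), 'ee_pos': array([ 0.24835594, -0.51837689,  0.23076102]), 'orientation': array([-5.25166830e-04,  9.75147841e-01,  2.21554531e-01, -5.43171361e-05]), 'contact_force': array([-0.16004906,  0.40200542,  0.28318377]), 'wrist_torque': array([-0.02875066,  0.0068144 , -0.0069832 ]), 'grasp_force': 0.0, 'opening': 0.08551471472553701}
```

View pics/top1.png

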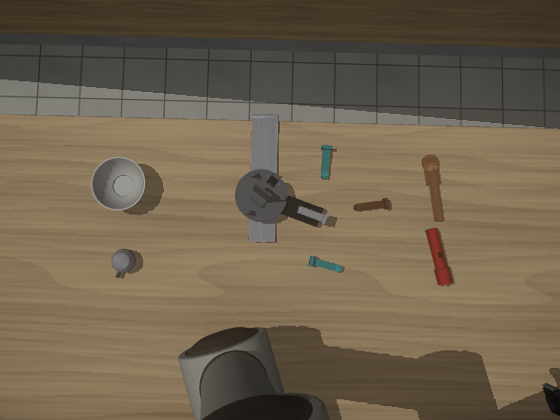

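View pics/side1.png

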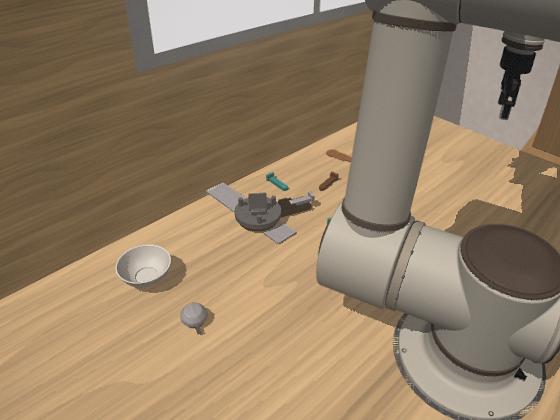

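```bash
python3 - <<'E'
from h import *
c=pickle.load(open('top1.pkl','rb')); P=cloud(c)
cv2.imwrite('pics/crop1.png',cv2.resize(np.clip(c['pixels'][145:245,220:350,::-1].astype(float)*1.8,0,255).astype('uint8'),None,fx=6,fy=6,interpolation=cv2.INTER_CUBIC))
for u,v in [(262,196),(311,214),(331,221),(280,60+150)]: print(u,v,P[v,u])
m=(P[...,2]>.024)&(P[...,2]<.040)&(abs(P[...,0]-.49)<.1)&(abs(P[...,1]-.04)<.075)
q=P[m]; (x,y),r=cv2.minEnclosingCircle((q[:,:2]*1000).astype('float32')); print(x,y,r,m.sum())
w=snap('wrist','w0'); print(w['origin'],w['orientation'],w['fx'])
E
```

```text
262 196 [0.56893308 0.02440687 0.04327884]
311 214 [ 0.53317253 -0.08444718  0.02811049]
331 221 [ 0.52011608 -0.13211088  0.00213397]
280 210 [ 0.5402549  -0.01573943  0.0298348 ]
561.4091796875 24.757831573486328 64.3934555053711 1296
[ 0.31646836 -0.48708997  0.37315415] [ 0.12523788  0.83688605 -0.52678719 -0.08020266] 336.65071373589296
```

View pics/crop1.png

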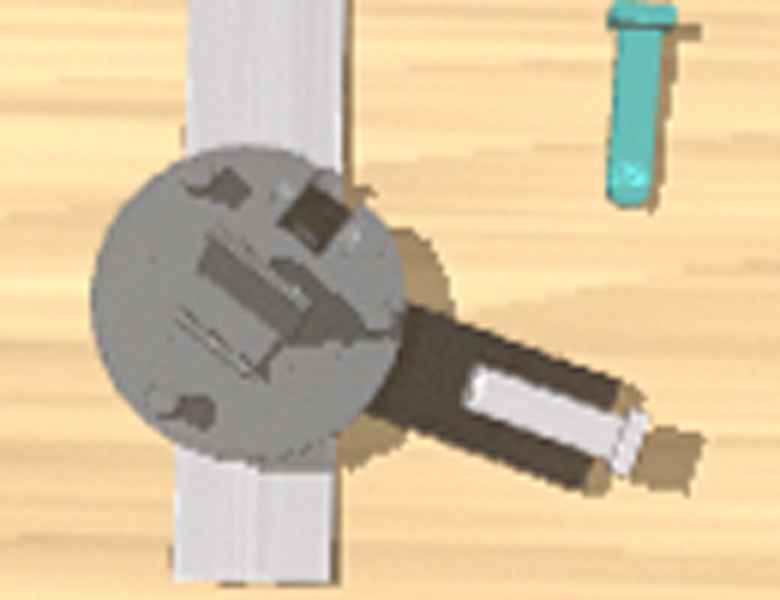

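```bash
cat >> h.py <<'E'
def target(p,yaw,s=None):
    """jog row (mm,deg) from current pose to TCP p(m), tool down with tool x at yaw(deg)"""
    s=s or read_state(); A=rot(s['orientation']); y=np.radians(yaw)
    B=np.array([[np.cos(y),np.sin(y),0],[np.sin(y),-np.cos(y),0],[0,0,-1]])
    return np.round(np.r_[A.T@(np.array(p)-s['ee_pos'])*1000, np.degrees(R.from_matrix(A.T@B).as_rotvec())],1).tolist()
E
python3 - <<'E'
from h import *
w=pickle.load(open('w0.pkl','rb')); s=read_state(); A=rot(s['orientation'])
print(A.T@(w['origin']-s['ee_pos']), (A.T@rot(w['orientation'])).round(3))
print(target([.515,-.09,.22],70))
E
```

```text
[ 0.07495363  0.00107094 -0.14231886] [[ 0.    -0.956 -0.294]
 [ 1.     0.    -0.001]
 [ 0.001 -0.294  0.956]]
[425.5, -271.1, 11.1, -0.0, -0.0, -44.4]
```

```bash
python3 -c "
from h import *
print(target([.456,-.005,.2],-20))"
```

```text
[409.1, -373.2, 31.2, -0.1, 0.0, 45.6]
```

Request:
jog_arm --pt "409 -373 31 0 0 45" --pt "409 -373 31 0 0 45" --pt "409 -373 31 0 0 45" --pt "409 -373 31 0 0 45" --pt "409 -373 31 0 0 45" --pt "409 -373 31 0 0 45" --pt "409 -373 31 0 0 45" --pt "409 -373 31 0 0 45" --hand 0

```text
time: 0.82
ee_pos: [0.3674, -0.2242, 0.2135]
orientation: [-0.0, 0.985, -0.172, 0.0]
contact_force: [1.9, 0.1, -0.2]
opening: -0.0003
grasp_force: 0.0
```

```bash
python3 -c "
from h import *
print(target([.456,-.005,.2],-20))"
```

```text
[9.1, -236.2, 13.6, -0.0, -0.0, 0.2]
```

Request:
jog_arm --pt "9 -236 14 0 0 0" --pt "9 -236 14 0 0 0" --pt "9 -236 14 0 0 0" --pt "9 -236 14 0 0 0" --pt "9 -236 14 0 0 0" --pt "9 -236 14 0 0 0" --pt "9 -236 14 0 0 0" --pt "9 -236 14 0 0 0"

```text
time: 1.48
ee_pos: [0.4543, -0.0051, 0.1994]
orientation: [-0.0, 0.986, -0.167, -0.0]
contact_force: [0.1, -0.9, 1.1]
opening: -0.0002
grasp_force: 0.0
```

```bash
python3 -c "
from h import *
c=snap('wrist','w1'); print(read_state()['ee_pos'])
P=cloud(c);pickle.dump(P,open('P1.pkl','wb'))
cv2.imwrite('pics/w1b.png',np.clip(cv2.resize(c['pixels'],(800,600))[:,:,::-1].astype(float)*1.6,0,255))"
```

```text
[ 0.45407513 -0.00613163  0.19950786][ WARN:0@0.452] global loadsave.cpp:1063 imwrite_ Unsupported depth image for selected encoder is fallbacked to CV_8U.
```

View pics/w1b.png

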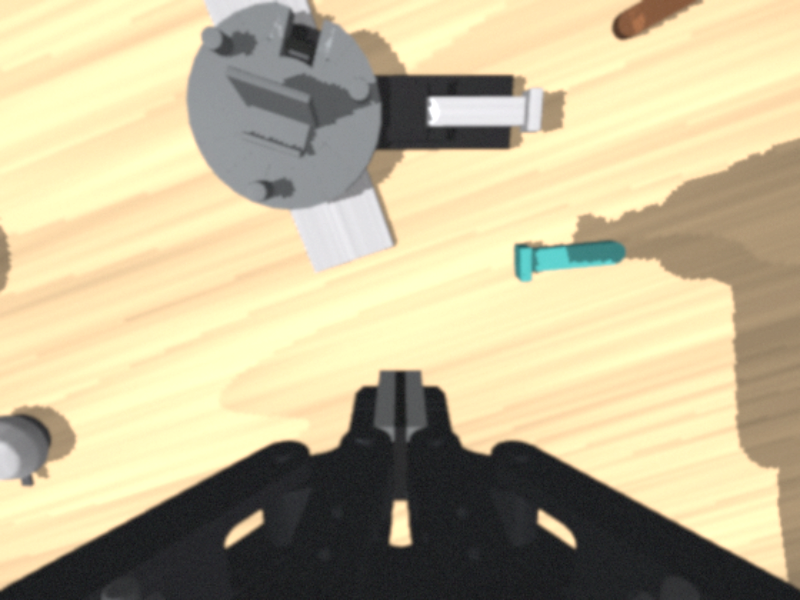

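```bash
cat > fit.py <<'E'
from h import *
from scipy.optimize import least_squares
def disc(P,guess,gdir):
    X=P.reshape(-1,3); X=X[np.isfinite(X).all(1)]; c=np.array(guess,float)
    for _ in range(6):
        d=X[:,:2]-c; r=np.hypot(*d.T); a=np.degrees(np.arctan2(d[:,1],d[:,0]))
        m=(abs(X[:,2]-.032)<.004)&(r<.066)
        pts=[]
        for k in range(-180,180,4):
            if abs((k-gdir+180)%360-180)<32: continue
            mm=m&(abs((a-k+180)%360-180)<2)
            if mm.sum()>5: pts.append(X[mm][r[mm].argsort()[-2],:2])
        pts=np.array(pts)
        s=least_squares(lambda q:np.hypot(*(pts-q[:2]).T)-q[2],[*c,.058],loss='soft_l1',f_scale=.001); c=s.x[:2]
    m0=(r<.055)&m; return c,s.x[2],np.median(X[m0,2]),len(pts)
E
python3 - <<'E'
from fit import *
P=pickle.load(open('P1.pkl','rb')); c=pickle.load(open('w1.pkl','rb'))
ctr,r,z,n=disc(P,[.565,.023],-110); print(ctr,r,z,n)
hsv=cv2.cvtColor(c['pixels'],cv2.COLOR_RGB2HSV); 
X=P-np.r_[ctr,0]; rr=np.hypot(X[...,0],X[...,1]); a=np.degrees(np.arctan2(X[...,1],X[...,0]))
# bolt
g=np.radians(-110); u=X[...,0]*np.cos(g)+X[...,1]*np.sin(g); v=-X[...,0]*np.sin(g)+X[...,1]*np.cos(g)
b=(u>.06)&(u<.17)&(abs(v)<.02)&(hsv[...,2]>100)&(hsv[...,1]<40)&(P[...,2]>.015)
q=np.stack([u[b],v[b],P[...,2][b]],1); print('bolt',b.sum(),q.min(0),q.max(0))
body=q[(q[:,2]<.034)&(q[:,0]<.135)]; k=np.polyfit(body[:,0],body[:,1],1); print('slope deg',np.degrees(np.arctan(k[0])),'off at 0',k[1],'z',np.median(body[:,2]))
t=q[q[:,2]>.035]; print('tab',t.min(0),t.max(0),np.percentile(t,[5,95],axis=0))
# floor/strap dark
f=(u>.062)&(u<.15)&(abs(v)<.035)&(hsv[...,2]<70)&(P[...,2]>.01)
q=np.stack([u[f],v[f],P[...,2][f]],1);bins=np.arange(.065,.14,.01)
for lo in bins:
    e=q[(q[:,0]>lo)&(q[:,0]<lo+.01)]; print(round(lo,3),np.percentile(e[:,1],[1,99]).round(4),np.median(e[:,2]).round(4))
# lugs
for z0 in (-42+60,-42+180,-42-60):
    m=(P[...,2]>.046)&(rr>.036)&(rr<.06)&(abs((a-z0+180)%360-180)<25)
    p=X[m][:,:2].mean(0) if m.any() else None
    if p is not None: print('lug',z0,m.sum(),np.hypot(*p),np.degrees(np.arctan2(p[1],p[0])),P[...,2][m].mean())
m=(P[...,2]<.024)&(rr>.045)&(rr<.056)&(abs(a+42)<30); print('notch',m.sum(),np.percentile(a[m],[2,50,98]))
E
```

```text
[0.57277221 0.02707788] 0.057605720080978105 0.03175809760999937 74
bolt 1676 [ 0.08657466 -0.00878263  0.02011312] [0.15359707 0.01401976 0.04034971]
slope deg 0.6198767308623331 off at 0 0.001054802349584306 z 0.028784325232758146
tab [ 0.14483835 -0.00878263  0.03504182] [0.15359707 0.01401976 0.04034971] [[ 0.14514813 -0.00790503  0.03637799]
 [ 0.15254954  0.01312888  0.03977337]]
0.065 [-0.02    0.0233] 0.0326
0.075 [-0.0191  0.0227] 0.0325
0.085 [-0.0189  0.0228] 0.0296
0.095 [-0.0188  0.023 ] 0.0191
0.105 [-0.0186  0.0231] 0.0187
0.115 [-0.0185  0.0233] 0.0187
0.125 [-0.0183  0.0234] 0.0187
0.135 [-0.0182  0.0233] 0.0187
lug 18 238 0.047304236890308764 21.68269560717403 0.051087345616596676
lug 138 176 0.04733217246642465 143.12734036535886 0.05140884889250758
lug -102 196 0.048093024719931626 -97.12648850277061 0.05150900590996589
notch 259 [-43.98819428 -32.39711651 -23.59413488]
```

```bash
cat > arc.py <<'E'
from h import *
C=np.array([.5728,.0271])
def pose(phi,r=.052,back=.017,z=.040):
    a=np.radians(phi); e=np.array([np.cos(a),np.sin(a)]); t=np.array([np.sin(a),-np.cos(a)])
    return np.r_[C+r*e-back*t,z], phi-90
E
python3 - <<'E'
from arc import *
p,y=pose(143,back=.028); print(p,y,target([*p[:2],.15],y)); print(target(p,y))
E
```

```text
[0.51442013 0.03603259 0.04      ] 53 [43.0, -59.8, 49.5, -0.0, 0.0, -72.3]
[43.1, -59.8, 159.5, -0.0, 0.0, -72.3]
```

Request:
jog_arm --pt "43 -60 50 0 0 -72.3" --pt "43 -60 50 0 0 -72.3" --pt "43 -60 50 0 0 -72.3" --pt "43 -60 50 0 0 -72.3" --pt "43 -60 50 0 0 -72.3" --pt "43 -60 50 0 0 -72.3" --pt "43 -60 50 0 0 -72.3" --pt "43 -60 50 0 0 -72.3"

```text
time: 2.2
ee_pos: [0.5146, 0.0344, 0.1498]
orientation: [0.0, 0.945, 0.327, -0.0]
contact_force: [0.8, 0.0, 0.6]
opening: -0.0001
grasp_force: 0.0
```

```bash
python3 - <<'E'
from arc import *
p,y=pose(143,back=.028); print(target([*p[:2],.15],y)); print(target(p,y))
E
```

```text
[0.9, -1.4, -0.2, 0.0, 0.0, -14.9]
[0.9, -1.4, 109.8, 0.0, 0.0, -14.9]
```

Request:
jog_arm --pt "0 0 0 0 0 -7" --pt "0 0 0 0 0 -14.9" --pt "0 0 30 0 0 -14.9" --pt "0 0 60 0 0 -14.9" --pt "0 0 90 0 0 -14.9" --pt "0 0 105 0 0 -14.9" --pt "0 0 109 0 0 -14.9" --pt "0 0 109 0 0 -14.9"

```text
time: 2.87
ee_pos: [0.5142, 0.0349, 0.0402]
orientation: [-0.0, 0.896, 0.444, -0.001]
contact_force: [0.1, 0.7, -0.5]
opening: -0.0
grasp_force: 0.0
```

```bash
python3 - <<'E'
from arc import *
s=read_state(); print(s['ee_pos'],s['contact_force'],target(pose(143,back=.028)[0],53))
p,y=pose(143,back=.028)
y0=np.radians(53);B=np.array([[np.cos(y0),np.sin(y0),0],[np.sin(y0),-np.cos(y0),0],[0,0,-1]])
def rows(phi0,b0,L):
    p0,y0=pose(phi0,back=b0); a=np.radians(y0);B=np.array([[np.cos(a),np.sin(a),0],[np.sin(a),-np.cos(a),0],[0,0,-1]])
    for phi,b in L:
        q,y=pose(phi,back=b); print(phi,np.round(B.T@(q-p0)*1000,1),y0-y)
rows(143,.028,[(143,.018)]+[(143-3*i,.018) for i in range(1,8)])
rows(143,.018,[(143-3*i,.018) for i in range(1,9)])
E
```

```text
[0.51418616 0.03487782 0.04015963] [ 0.07696513  0.69908143 -0.53154225] [1.1, -0.5, 0.2, -0.1, 0.1, -0.3]
143 [10.  0.  0.] 0
140 [12.7 -0.9  0. ] 3
137 [15.5 -1.6  0. ] 6
134 [18.4 -2.2  0. ] 9
131 [21.2 -2.6  0. ] 12
128 [24.1 -2.9  0. ] 15
125 [26.9 -3.   0. ] 18
122 [29.8 -3.   0. ] 21
140 [ 2.7 -0.9  0. ] 3
137 [ 5.5 -1.6  0. ] 6
134 [ 8.4 -2.2  0. ] 9
131 [11.2 -2.6  0. ] 12
128 [14.1 -2.9  0. ] 15
125 [16.9 -3.   0. ] 18
122 [19.8 -3.   0. ] 21
119 [22.7 -2.8  0. ] 24
```

Request:
jog_arm --pt "4 0 0 0 0 0" --pt "7 0 0 0 0 0" --pt "10 0 0 0 0 0" --pt "12.7 -0.9 0 0 0 3" --pt "15.5 -1.6 0 0 0 6" --pt "18.4 -2.2 0 0 0 9" --pt "21.2 -2.6 0 0 0 12" --pt "24 -2.9 0 0 0 15"

```text
time: 3.53
ee_pos: [0.5275, 0.0569, 0.0417]
orientation: [0.001, 0.946, 0.323, 0.0]
contact_force: [-2.0, -4.5, 2.7]
opening: -0.0
grasp_force: 2.1
```

Request:
jog_arm --pt "2.7 -0.9 0 0 0 3" --pt "5.5 -1.6 0 0 0 6" --pt "8.4 -2.2 0 0 0 9" --pt "11.2 -2.6 0 0 0 12" --pt "14.1 -2.9 0 0 0 15" --pt "14.1 -2.9 0 0 0 15"

```text
time: 4.03
ee_pos: [0.5369, 0.0681, 0.0415]
orientation: [0.0, 0.981, 0.197, 0.0]
contact_force: [-0.8, -0.5, 1.2]
opening: -0.0001
grasp_force: 0.5
```

```bash
python3 - <<'E'
from arc import *
s=read_state(); print(s['ee_pos'],s['contact_force'],target(pose(113,back=.018)[0],23))
c=snap('top','top2')
cv2.imwrite('pics/crop2.png',cv2.resize(np.clip(c['pixels'][145:245,220:350,::-1].astype(float)*1.8,0,255).astype('uint8'),None,fx=6,fy=6,interpolation=cv2.INTER_CUBIC))
E
```

```text
[0.53685189 0.06811995 0.04154312] [-0.78618308 -0.47735857  1.19985255] [-0.9, -0.2, 1.5, 0.0, -0.0, -0.3]
```

View pics/crop2.png

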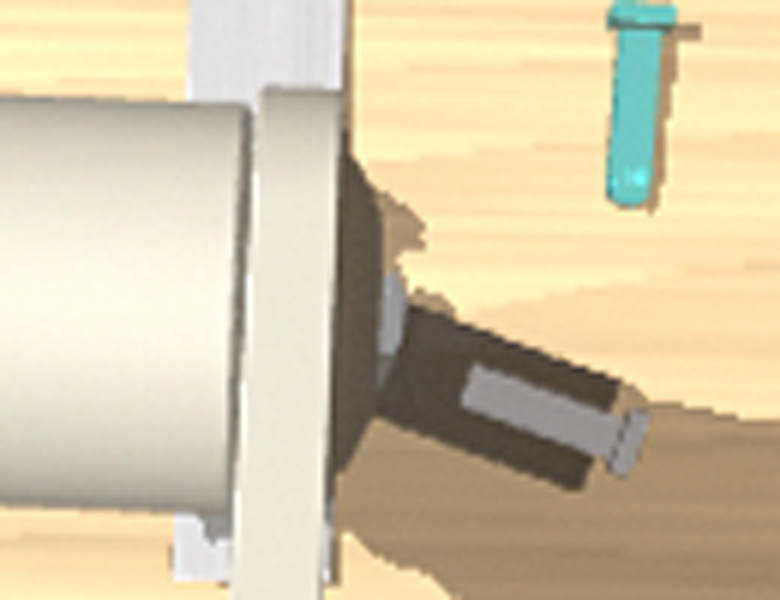

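Request:
jog_arm --pt "2.7 -0.9 0 0 0 3" --pt "5.5 -1.6 0 0 0 6" --pt "8.4 -2.2 0 0 0 9" --pt "11.2 -2.6 0 0 0 12" --pt "14.1 -2.9 0 0 0 15" --pt "16.9 -3 0 0 0 18" --pt "19.8 -3 0 0 0 21" --pt "22.7 -2.8 0 0 0 24"

```text
time: 4.75
ee_pos: [0.5561, 0.0793, 0.0412]
orientation: [-0.0, 1.0, -0.011, -0.0]
contact_force: [-4.7, -1.5, 3.9]
opening: -0.0002
grasp_force: 2.2
```

Request:
jog_arm --pt "2.7 -0.9 0 0 0 3" --pt "5.5 -1.6 0 0 0 6" --pt "8.4 -2.2 0 0 0 9" --pt "8.4 -2.2 0 0 0 9"

```text
time: 5.08
ee_pos: [0.5648, 0.0814, 0.0411]
orientation: [-0.0, 0.996, -0.089, 0.0]
contact_force: [-2.1, 0.4, 1.2]
opening: 0.0003
grasp_force: 0.7
```

```bash
python3 - <<'E'
from arc import *
s=read_state(); print(s['ee_pos'],s['contact_force'],target(pose(80,back=.018)[0],-10))
c=snap('wrist','w2');pickle.dump(cloud(c),open('P2.pkl','wb'))
cv2.imwrite('pics/w2b.png',np.clip(cv2.resize(c['pixels'],(800,600))[:,:,::-1].astype(float)*1.6,0,255).astype('uint8'))
E
```

```text
[0.564774   0.08139343 0.0410654 ] [-2.11672865  0.37966487  1.17729044] [-0.7, 0.1, 1.1, -0.0, -0.0, -0.2]
```

View pics/w2b.png

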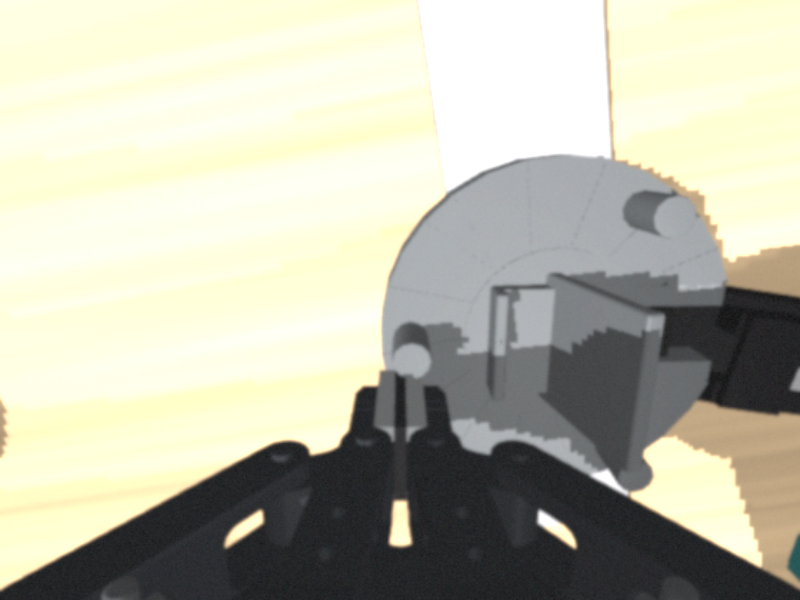

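```bash
cat > lugs.py <<'E'
from fit import *
def lugs(P,nominal,fixr=True):
    """fit axis centre + phase from lug top blobs; nominal = notch angle guess"""
    X=P.reshape(-1,3); C=np.array([.5728,.0271]); out=[]
    for k in (60,180,300):
        a=np.radians(nominal+k); q=C+.048*np.array([np.cos(a),np.sin(a)])
        m=(X[:,2]>.0485)&(X[:,2]<.056)&(np.hypot(*(X[:,:2]-q).T)<.011)
        if m.sum()<40: continue
        (x,y),r=cv2.minEnclosingCircle((X[m,:2]*1000).astype('float32')); md=np.median(X[m,:2],axis=0)*1000
        out.append((k,x/1000,y/1000)); d=np.array([x/1000,y/1000])-C
        print(k,m.sum(),'circ',round(x,1),round(y,1),round(r,1),'med',md.round(1),'r',np.hypot(*d).round(4),'phase',(np.degrees(np.arctan2(d[1],d[0]))-k+180)%360-180)
    o=np.array(out)
    def f(p): a=np.radians(p[2]+o[:,0]); return np.r_[o[:,1]-p[0]-.048*np.cos(a), o[:,2]-p[1]-.048*np.sin(a)]
    s=least_squares(f,[*C,nominal],x_scale=[.01,.01,10]); print('centre',s.x[:2],'notch',s.x[2],'res mm',(s.fun*1000).round(2))
E
python3 - <<'E'
from lugs import *
print('w1');lugs(pickle.load(open('P1.pkl','rb')),-37.4)
P=pickle.load(open('P2.pkl','rb'));print('w2');lugs(P,-101); print(disc(P,[.5728,.0271],-109))
E
```

```text
w1
60 218 circ 617.3 45.1 6.0 med [616.9  44.9] r 0.048 phase -37.973643532657775
180 164 circ 534.9 56.3 6.0 med [534.9  55.6] r 0.0478 phase -37.605885592130875
300 189 circ 567.1 -20.7 6.0 med [566.9 -20.6] r 0.0481 phase -36.82796832572467
centre [0.57310522 0.02689169] notch -37.468347624050104 res mm [-0.15 -0.07  0.21 -0.18  0.17  0.01]
w2
60 821 circ 610.3 -3.5 6.3 med [610.8  -2.9] r 0.0485 phase -99.2059123616358
180 793 circ 580.2 76.3 8.3 med [580.4  75. ] r 0.0498 phase -98.56198570712739
300 379 circ 528.6 10.1 6.7 med [528.   10.2] r 0.0474 phase -98.93493192119217
centre [0.57304069 0.02761898] notch -98.89788595436988 res mm [-0.05 -0.25  0.3  -1.01  1.29 -0.28]
(array([0.57791347, 0.02634954]), np.float64(0.05432545079565012), np.float64(0.03185132658769951), 71)
```

Request:
jog_arm --pt "2.7 -0.9 0 0 0 3" --pt "5.5 -1.6 0 0 0 6" --pt "8.4 -2.2 0 0 0 9" --pt "8.4 -2.2 0 0 0 9" --pt "2 -3 0 0 0 9" --pt "-6 -3 0 0 0 9" --pt "-6 -3 -30 0 0 9" --pt "-6 -3 -70 0 0 9"

```text
time: 5.8
ee_pos: [0.5564, 0.0854, 0.1086]
orientation: [0.0, 0.986, -0.165, -0.003]
contact_force: [0.7, 0.5, -0.2]
opening: 0.0004
grasp_force: 0.0
```

```bash
python3 - <<'E'
from arc import *
print(target([.454,-.006,.2],-20), target([.454,-.006,.16],-20))
E
```

```text
[-67.4, 120.0, -90.8, 0.1, 0.3, 0.9] [-67.2, 119.9, -50.8, 0.1, 0.3, 0.9]
```

Request:
jog_arm --pt "-10 10 -40 0 0 1" --pt "-67 120 -91 0 0 1" --pt "-67 120 -91 0 0 1" --pt "-67 120 -91 0 0 1" --pt "-67 120 -91 0 0 1" --pt "-67 120 -91 0 0 1" --pt "-67 120 -91 0 0 1" --pt "-67 120 -91 0 0 1"

```text
time: 6.47
ee_pos: [0.4565, -0.0055, 0.2012]
orientation: [-0.0, 0.985, -0.175, -0.0]
contact_force: [0.1, 0.7, -1.7]
opening: 0.0001
grasp_force: 0.0
```

```bash
cat > meas.py <<'E'
from lugs import *
def guide(c,P,ctr):
    hsv=cv2.cvtColor(c['pixels'],cv2.COLOR_RGB2HSV); X=P-np.r_[ctr,0]; g=np.radians(-109)
    u=X[...,0]*np.cos(g)+X[...,1]*np.sin(g); v=-X[...,0]*np.sin(g)+X[...,1]*np.cos(g)
    f=(u>.1)&(u<.138)&(abs(v)<.03)&(hsv[...,2]<90)&(P[...,2]>.014)&(P[...,2]<.024)
    q=np.stack([u[f],v[f]],1); L=[]
    for lo in np.arange(.1,.136,.004):
        e=q[(q[:,0]>=lo)&(q[:,0]<lo+.004),1]
        if len(e)>20: L.append((lo+.002,e.min()/2+e.max()/2))
    L=np.array(L); k=np.polyfit(L[:,0],L[:,1],1)
    print('floor mid: slope',np.degrees(k[0]),'at0 mm',k[1]*1000,'=> dir via axis',-109+np.degrees(np.mean(L[:,1]/L[:,0])),'dir by slope',-109+np.degrees(k[0]))
    f=(u>.062)&(u<.097)&(abs(v)<.03)&(P[...,2]>.029)&(P[...,2]<.036)
    e=v[f]; print('strap v',np.percentile(e,[.5,99.5])*1000, 'dir',-109+np.degrees(np.percentile(e,[.5,99.5]).mean()/.08))
    b=(P[...,2]>.034)&(P[...,2]<.044)&(u>.1)&(u<.17)&(abs(v)<.03)
    print('tab u',np.percentile(u[b],[1,99])*1000,'v',np.percentile(v[b],[1,99])*1000)
E
python3 - <<'E'
from meas import *
print(read_state()['ee_pos'])
c=snap('wrist','w3');P=cloud(c);pickle.dump(P,open('P3.pkl','wb'))
lugs(P,-108)
print('w3');guide(c,P,[.5731,.0270]); print('w1');guide(pickle.load(open('w1.pkl','rb')),pickle.load(open('P1.pkl','rb')),[.5731,.0270])
im=np.clip(c['pixels'][0:180,100:400,::-1].astype(float)*2.5,0,255).astype('uint8')
cv2.imwrite('pics/w3b.png',cv2.resize(im,(800,480),interpolation=cv2.INTER_CUBIC))
E
```

```text
[ 0.45651877 -0.00550281  0.2011748 ]
60 216 circ 605.1 -8.8 6.0 med [604.8  -9.1] r 0.0483 phase -108.05274073175981
180 196 circ 588.2 71.8 6.2 med [587.9  71.6] r 0.0472 phase -109.02174545596499
300 159 circ 526.1 17.4 5.9 med [526.1  17.3] r 0.0477 phase -108.22718592346399
centre [0.57312225 0.02677655] notch -108.42817798590397 res mm [ 0.1  -0.1  -0.    0.33 -0.55  0.22]
w3
floor mid: slope -1.1115883505921138 at0 mm 2.3731723723661773 => dir via axis -108.95027024834205 dir by slope -110.11158835059211
strap v [-16.97875631  16.96787023] dir -109.00389828872956
tab u [144.97391261 152.98292056] v [-11.94765073  11.5736126 ]
w1
floor mid: slope -0.1637835667319169 at0 mm 0.3499603622297306 => dir via axis -108.9925579416341 dir by slope -109.16378356673192
strap v [-16.88001648  16.92992681] dir -108.98212717652441
tab u [144.96503437 153.11876122] v [-11.6449454   11.82369691]
```

View pics/w3b.png

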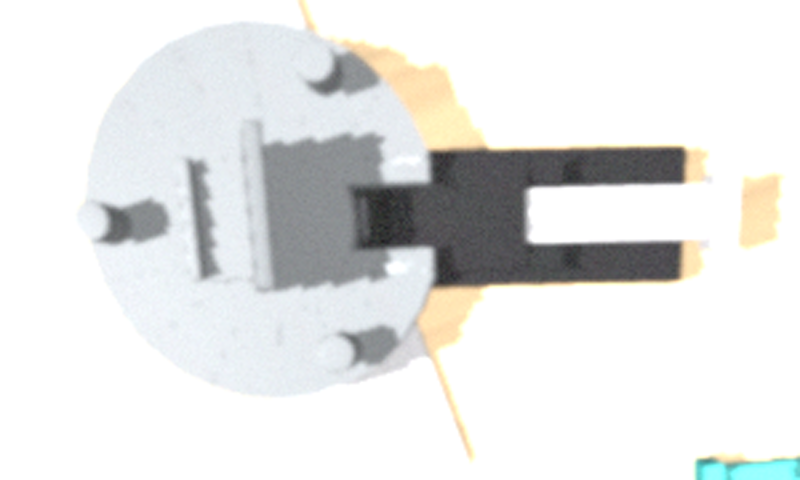

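```bash
python3 - <<'E'
from arc import *
print(target([.5129,-.1479,.13],71))
E
```

```text
[102.0, 114.5, 70.9, -0.1, 0.0, -91.1]
```

Request:
jog_arm --pt "102 114.5 71 0 0 -91" --pt "102 114.5 71 0 0 -91" --pt "102 114.5 71 0 0 -91" --pt "102 114.5 71 0 0 -91" --pt "102 114.5 71 0 0 -91" --pt "102 114.5 71 0 0 -91" --pt "102 114.5 71 0 0 -91" --pt "102 114.5 71 0 0 -91"

```text
time: 7.18
ee_pos: [0.513, -0.1482, 0.1292]
orientation: [-0.001, 0.951, 0.308, -0.001]
contact_force: [1.1, -1.0, 0.0]
opening: 0.0004
grasp_force: 0.0
```

Request:
jog_arm --pt "0 0 0 0 0 -34" --pt "0 0 0 0 0 -34" --pt "0 0 0 0 0 -34" --pt "0 0 0 0 0 -34" --pt "0 0 0 0 0 -34" --pt "0 0 0 0 0 -34" --pt "0 0 0 0 0 -34"

```text
time: 7.77
ee_pos: [0.5129, -0.1481, 0.1299]
orientation: [-0.001, 0.822, 0.569, -0.0]
contact_force: [0.3, -1.0, 0.5]
opening: -0.0002
grasp_force: 0.0
```

```bash
python3 - <<'E'
from arc import *
print(target([.5129,-.1479,.026],71),read_state()['contact_force'])
E
```

```text
[0.2, 0.1, 103.9, -0.1, -0.0, -1.6] [ 0.25320621 -1.02289107  0.46556133]
```

Request:
jog_arm --pt "0 0 35 0 0 -1.6" --pt "0 0 70 0 0 -1.6" --pt "0 0 95 0 0 -1.6" --pt "0 0 104 0 0 -1.6" --pt "0 0 104 0 0 -1.6" --pt "0 0 104 0 0 -1.6"

```text
time: 8.27
ee_pos: [0.5131, -0.1488, 0.0274]
orientation: [0.0, 0.814, 0.581, 0.0]
contact_force: [-0.3, -0.4, 0.3]
opening: -0.0
grasp_force: 0.0
```

```bash
python3 - <<'E'
from arc import *
print(target([.5129,-.1479,.026],71),read_state()['contact_force'],read_state()['ee_pos'])
c=snap('wrist','w4');P=cloud(c)
cv2.imwrite('pics/w4b.png',np.clip(cv2.resize(c['pixels'],(800,600))[:,:,::-1].astype(float)*1.6,0,255).astype('uint8'))
E
```

```text
[0.7, -0.5, 1.4, 0.0, -0.0, 0.0] [-0.3055073  -0.38223697  0.33320996] [ 0.51310621 -0.14876377  0.02740827]
```

View pics/w4b.png

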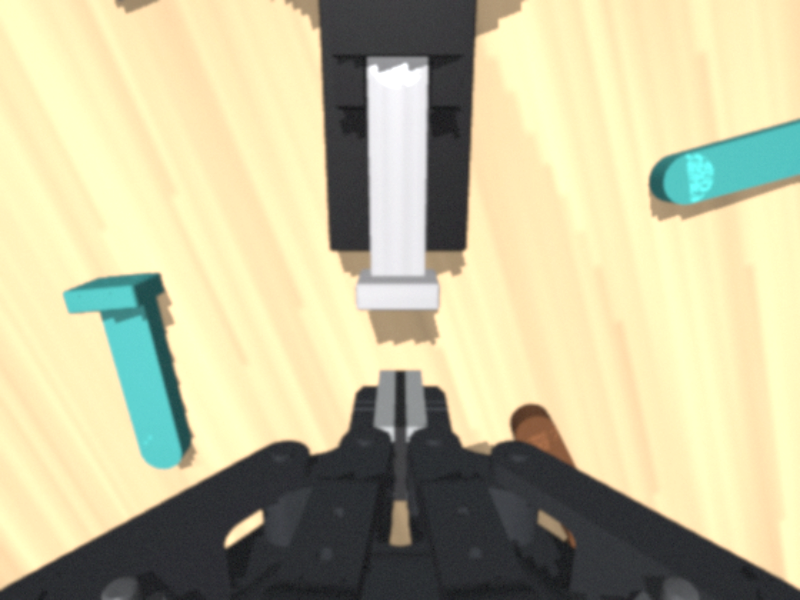

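```bash
python3 - <<'E'
from h import *
P=pickle.load(open('P3.pkl','rb')); c=pickle.load(open('w3.pkl','rb')); X=P-np.r_[.5731,.027,0]; g=np.radians(-109)
u=X[...,0]*np.cos(g)+X[...,1]*np.sin(g); v=-X[...,0]*np.sin(g)+X[...,1]*np.cos(g)
for lo in np.arange(.026,.064,.002):
    m=(abs(v)<.006)&(u>=lo)&(u<lo+.002); print(round(lo*1000),m.sum(),(np.median(P[...,2][m])*1000).round(1),np.median(c['pixels'][m],0))
E
```

```text
26 32 32.2 [56. 57. 58.]
28 66 29.1 [48.  48.  49.5]
30 8 16.4 [32.5 33.  34.5]
32 29 28.9 [37. 38. 39.]
34 36 30.8 [27.  27.5 27.5]
36 32 30.8 [20.5 21.  21. ]
38 51 30.0 [20. 20. 19.]
40 35 18.4 [21. 21. 21.]
42 28 18.8 [22. 22. 23.]
44 32 18.8 [23. 23. 24.]
46 32 18.8 [23.5 23.  24. ]
48 36 18.8 [30. 30. 31.]
50 30 19.3 [33. 32. 33.]
52 30 18.9 [33. 33. 34.]
54 36 18.9 [34. 33. 34.]
56 35 18.6 [34. 33. 34.]
58 30 18.6 [33. 33. 34.]
60 28 18.5 [34. 33. 34.]
62 29 19.1 [33. 33. 34.]
64 29 32.6 [33. 33. 35.]
```

Request:
jog_arm --pt "5 0 1 0 0 0" --pt "10 0 1 0 0 0" --pt "14 0 1 0 0 0" --pt "17 0 1 0 0 0" --pt "20 0 1 0 0 0" --pt "23 0 1 0 0 0" --pt "26 0 1 0 0 0" --pt "29 0 1 0 0 0"

```text
time: 8.98
ee_pos: [0.5222, -0.1212, 0.0258]
orientation: [0.0, 0.814, 0.581, -0.0]
contact_force: [-0.1, -1.3, 0.6]
opening: -0.0
grasp_force: 0.9
```

Request:
jog_arm --pt "3 0 0 0 0 0" --pt "6 0 0 0 0 0" --pt "9 0 0 0 0 0" --pt "12 0 0 0 0 0" --pt "15 0 0 0 0 0" --pt "18 0 0 0 0 0" --pt "20 0 0 0 0 0" --pt "21 0 0 0 0 0"

```text
time: 9.65
ee_pos: [0.5289, -0.1011, 0.0257]
orientation: [-0.0, 0.814, 0.581, 0.0]
contact_force: [-1.6, -1.7, 0.6]
opening: -0.0003
grasp_force: 1.0
```

Request:
jog_arm --pt "1 0 0 0 0 0" --pt "2 0 0 0 0 0" --pt "3 0 0 0 0 0" --pt "4 0 0 0 0 0" --pt "4 0 0 0 0 0"

```text
time: 10.07
ee_pos: [0.5301, -0.0975, 0.0257]
orientation: [-0.0, 0.814, 0.581, 0.0]
contact_force: [-0.2, 0.1, -0.2]
opening: -0.0004
grasp_force: 0.0
```

```bash
python3 - <<'E'
from h import *
s=read_state(); d=np.array([-.3256,-.9455]); print((s['ee_pos'][:2]-[.5731,.027])@d, s['contact_force'],s['ee_pos'])
P=cloud(snap('wrist','w5')); X=P-np.r_[.5731,.027,0]; g=np.radians(-109)
u=X[...,0]*np.cos(g)+X[...,1]*np.sin(g); v=-X[...,0]*np.sin(g)+X[...,1]*np.cos(g)
b=(P[...,2]>.035)&(P[...,2]<.042)&(u>.1)&(u<.17)&(abs(v)>.008)&(abs(v)<.013);print('tab',np.percentile(u[b],[2,98]))
E
```

```text
0.13168898971327062 [-0.2142424   0.05234971 -0.16662643] [ 0.53014812 -0.09748848  0.02567242]
tab [0.11319313 0.12598609]
```

Request:
jog_arm --pt "0.7 0 0 0 0 0" --pt "1.4 0 0 0 0 0" --pt "2 0 0 0 0 0" --pt "2.5 0 0 0 0 0" --pt "3 0 0 0 0 0" --pt "3 0 0 0 0 0"

```text
time: 10.62
ee_pos: [0.5311, -0.0947, 0.0257]
orientation: [-0.0, 0.814, 0.581, 0.0]
contact_force: [0.1, 1.0, -0.2]
opening: -0.0002
grasp_force: 0.0
```

Request:
jog_arm --pt "0.5 0 0 0 0 0" --pt "1 0 0 0 0 0" --pt "1 0 0 0 0 0" --pt "1 0 0 0 0 0"

```text
time: 10.95
ee_pos: [0.5315, -0.0938, 0.0257]
orientation: [-0.0, 0.814, 0.581, 0.0]
contact_force: [-0.1, -0.5, -0.4]
opening: 0.0
grasp_force: 0.0
```

Request:
jog_arm --pt "0.5 0 0 0 0 0" --pt "1 0 0 0 0 0" --pt "1 0 0 0 0 0" --pt "1 0 0 0 0 0"

```text
time: 11.28
ee_pos: [0.5318, -0.0929, 0.0257]
orientation: [-0.0, 0.814, 0.581, 0.0]
contact_force: [-0.2, -0.2, -0.7]
opening: -0.0
grasp_force: 0.0
```

Request:
jog_arm --pt "0.4 0 0 0 0 0" --pt "0.8 0 0 0 0 0" --pt "0.8 0 0 0 0 0" --pt "0.8 0 0 0 0 0"

```text
time: 11.62
ee_pos: [0.532, -0.0923, 0.0257]
orientation: [0.0, 0.814, 0.581, -0.0]
contact_force: [-0.7, -3.5, 1.3]
opening: 0.0002
grasp_force: 1.6
```

Request:
jog_arm --pt "0.4 0 0 0 0 0" --pt "0.4 0 0 0 0 0" --pt "0.4 0 0 0 0 0"

```text
time: 11.87
ee_pos: [0.5321, -0.092, 0.0258]
orientation: [0.0, 0.814, 0.581, -0.0]
contact_force: [-1.7, -5.2, 1.0]
opening: 0.0003
grasp_force: 2.5
```

Request:
jog_arm --pt "0.4 0 0 0 0 0" --pt "0.8 0 0 0 0 0" --pt "0.8 0 0 0 0 0"

```text
time: 12.12
ee_pos: [0.5323, -0.0915, 0.0258]
orientation: [0.0, 0.814, 0.581, -0.0]
contact_force: [-2.6, -7.5, 0.6]
opening: -0.0004
grasp_force: 4.2
```

Request:
jog_arm --pt "0.4 0 0 0 0 0" --pt "0.8 0 0 0 0 0" --pt "1.2 0 0 0 0 0" --pt "1.2 0 0 0 0 0"

```text
time: 12.45
ee_pos: [0.5325, -0.0909, 0.0258]
orientation: [0.001, 0.814, 0.581, -0.001]
contact_force: [-4.7, -13.3, 0.7]
opening: 0.0002
grasp_force: 6.9
```

Request:
jog_arm --pt "0 0 0 0 0 0" --pt "0 0 0 0 0 0" --pt "0 0 0 0 0 0" --pt "0 0 0 0 0 0"

```text
time: 12.78
ee_pos: [0.5325, -0.0909, 0.0258]
orientation: [0.001, 0.814, 0.581, -0.001]
contact_force: [-4.8, -13.4, 1.5]
opening: 0.0003
grasp_force: 6.8
```

Request:
jog_arm --pt "0 0 0 0 0 0" --pt "0 0 0 0 0 0" --pt "0 0 0 0 0 0" --pt "0 0 0 0 0 0"

```text
time: 13.12
ee_pos: [0.5326, -0.0909, 0.0258]
orientation: [0.001, 0.814, 0.581, -0.001]
contact_force: [-4.3, -12.2, 1.4]
opening: -0.0002
grasp_force: 6.8
```

Request:
jog_arm --pt "0 0 0 0 0 0" --pt "0 0 0 0 0 0" --pt "0 0 0 0 0 0" --pt "0 0 0 0 0 0"

```text
time: 13.45
ee_pos: [0.5326, -0.0909, 0.0258]
orientation: [0.001, 0.814, 0.581, -0.001]
contact_force: [-3.6, -13.1, 0.4]
opening: 0.0001
grasp_force: 6.8
```

Request:
jog_arm --pt "-1 0 0 0 0 0" --pt "-3 0 0 0 0 0" --pt "-7 0 0 0 0 0" --pt "-15 0 0 0 0 0" --pt "-30 0 0 0 0 0" --pt "-30 0 -30 0 0 0" --pt "-30 0 -70 0 0 0" --pt "-30 0 -110 0 0 0"

```text
time: 14.12
ee_pos: [0.5221, -0.1185, 0.1364]
orientation: [-0.001, 0.814, 0.581, -0.0]
contact_force: [0.6, -0.7, -0.1]
opening: -0.0002
grasp_force: 0.0
```

```bash
python3 - <<'E'
from arc import *
print(target([.454,-.006,.2],-20))
E
```

```text
[84.4, -101.1, -63.3, -0.1, 0.1, 91.1]
```

Request:
jog_arm --pt "84 -101 -63 0 0 91" --pt "84 -101 -63 0 0 91" --pt "84 -101 -63 0 0 91" --pt "84 -101 -63 0 0 91" --pt "84 -101 -63 0 0 91" --pt "84 -101 -63 0 0 91" --pt "84 -101 -63 0 0 91" --pt "84 -101 -63 0 0 91"

```text
time: 14.78
ee_pos: [0.4546, -0.0062, 0.1989]
orientation: [-0.0, 0.993, 0.119, 0.0]
contact_force: [-0.4, 0.3, 0.5]
opening: -0.0001
grasp_force: 0.0
```

Request:
jog_arm --pt "0 0 0 0 0 34" --pt "0 0 0 0 0 34" --pt "0 0 0 0 0 34" --pt "0 0 0 0 0 34" --pt "0 0 0 0 0 34" --pt "0 0 0 0 0 34"

```text
time: 15.28
ee_pos: [0.4546, -0.0063, 0.1987]
orientation: [-0.0, 0.984, -0.176, -0.0]
contact_force: [0.5, -0.1, -0.4]
opening: 0.0002
grasp_force: 0.0
```

```bash
python3 - <<'E'
from meas import *
c=snap('wrist','w6');P=cloud(c); lugs(P,-108.5); guide(c,P,[.5731,.0270])
im=np.clip(c['pixels'][0:180,100:400,::-1].astype(float)*2.,0,255).astype('uint8')
cv2.imwrite('pics/w6b.png',cv2.resize(im,(800,480),interpolation=cv2.INTER_CUBIC))
E
```

```text
60 221 circ 605.1 -8.8 6.0 med [604.7  -8.9] r 0.0483 phase -108.03475215946294
180 197 circ 587.9 72.0 6.1 med [587.9  71.4] r 0.0474 phase -108.63508766516557
300 164 circ 526.1 17.4 6.1 med [526.1  17.2] r 0.0477 phase -108.30590022142354
centre [0.57304744 0.02687085] notch -108.32409145905658 res mm [ 0.14 -0.2   0.06  0.16 -0.44  0.28]
floor mid: slope -0.2234467125145119 at0 mm 0.43121280674572365 => dir via axis -109.01249187831142 dir by slope -109.22344671251452
strap v [-16.99609435  16.70977466] dir -109.10253068561812
tab u [107.86999404 115.87884748] v [-12.03311731  11.20959182]
```

View pics/w6b.png

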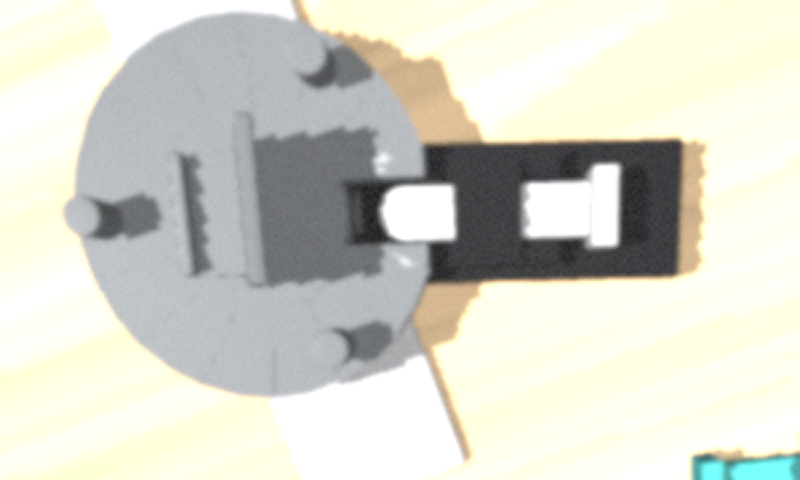

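The bolt's nose sits in the notch against the stop (nose at crop pixel (382,213), tail at (605,205)), and the swivel is aligned to within 0.7 degrees. The robot is clear of everything, so I'm handing the job in.

```bash
python3 -c "
from h import *
print(finish_job())"
```

```text
the job is handed in; nothing more can be done
None
```

The job is handed in: the swivel's notch faces the bolt to within about 0.7°, the bolt was held against the stop at about 13.5 N for 1 s, then let go and left in the notch. No verdict was returned.

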